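# Send the roller hanger down the gravity rail

### The arm

A 7-joint arm with a two-finger parallel gripper is mounted at the origin on the work surface; the furniture and walls round the work are solid. World frame = base frame: x ahead of the robot, y to its left, z up, the work surface at z = 0. Lengths are in m, angles in rad, forces in N, time in s.
With the tool pointing down it reaches from about 0.425 to 1.025 m from the base axis. Payload 9.4 kg.
Tool frame: the origin (TCP) lies between the finger pads; the fingertips stand env.tcp_to_tips ahead of it and the grasp point (between the pads) lies 3 mm ahead of it (env.tcp_to_tips is the distance from the TCP to the fingertips, in m); z points along the fingers, y is the line along which they close (so a half turn about z gives the same grasp; the last joint's range is limited). The gripper opens to 85 mm and grips with 20 to 120 N. Pads are 22 mm wide; open, the fingers measure 114 mm over their backs; the gripper's body (76 mm by 85 mm) begins 54 mm behind the grasp point. The pads swing forward as they close: fully open they stand 13 mm farther back than shut.
Start: joints at [1.124, 0.599, -0.003, 1.599, 0.002, 0.943, -0.08], TCP at [0.262, -0.676, 0.225] pointing down, gripper open.
Joint ranges: [-2.57, 2.57], [-0.35, 1.97], [-1.29, 1.29], [0.11, 2.56], [-1.05, 4.19], [0.11, 1.86], [-2.63, 2.63]. Speed limits (rad/s): [2.22, 2.22, 3.01, 3.01, 3.14, 3.14, 3.14].

### API

Orientations are given as [roll, pitch, yaw] about the fixed x, y, z axes, in that order (R = Rz(yaw) Ry(pitch) Rx(roll)).
In Python, from bench import env gives the robot as it stands.
- The arm moves only by the shell command python3 -m pendant 'ROWS' [FORCE]. ROWS is JSON, a list of rows, each a list of 7 numbers: the shift along the world's x, y, z in cm, then the turn, a rotation vector about the world's x, y, z in degrees, then the opening in per cent of the stroke, from 0 (shut) to 100 (fully open). A call has 1 to 5 rows; each row is the pose to reach, as a shift and turn from the pose commanded when the call began; what a row does not reach only later rows make up. A row lasts 1/10 s, in which the tool goes at most 50 mm and 8.59 degrees, less where a joint would pass 70% of its speed; a pose out of reach is approached as far as the arm can. A call with a gripper value outside its range is refused whole. The fingers move at their own pace and stop on an object; FORCE is the grip in N (left out, the last holds). Time passes only in rows, so rows that repeat a pose let the fingers close. It gives the time, the measured TCP pose, the force, the opening and the grip force at its end, in the units of the state.
- env.get_state(): the state, without advancing time (a new reading comes with each control period).
- env.read_camera(name): name is "scene" or "top"; returns (picture, depth): 384x512x3 uint8, red, green, blue; 384x512 float32, m along the optical axis (not along the pixel's ray), 0 where there is no reading.
- env.get_calibration(name): a dict with "camera_matrix" (3x3 intrinsics, pixels), "xyz" and "attitude" of the camera in the world. Camera axes: x right, y down, z forward; pixel columns grow to the right and rows downward; lengths in m; the calibration is good to about 2 mm. A picture is of the moment at which its call begins. get_calibration takes no time and is no camera call.
- env.sign_off(): hands the job in; it is judged then, once.
The state is a dict: "t": time; "qpos": joint angles; "qvel": joint speeds; "joint_torque": joint torques, N m; "position": TCP position; "tcp_rot": TCP orientation; "force": force on the tool from outside, world axes, zero at the start; "torque": the same for the moment, N m; "width": finger opening in m; "finger_force": force on a finger pad.
Only numpy, scipy, OpenCV 4.12 (cv2) and the standard library are available. Lean on these libraries where they do the work, as an engineer would, in place of code of your own. Each camera call takes 0.05 s, during which the arm holds its last target. There are 200 camera calls.

### The job

Put the tall two-roller hanger back on the sloping rail: set it down astride the rail near the high end so that both rollers sit on the bar, and only then let go, so that it rolls down to the stop by itself, without being pushed or guided. Leave the lower plain saddle, which has no rollers, where it stands.

Things in the scene. Friction and masses are not known exactly. Their poses are not given: they have to be found in the camera images.
- hanger_lug (a point): Middle of the grip lug (mm: 36 long in x, 10 thick in y, 40 high) on top of the roller hanger: a loose upside-down U, 84 long (x), 166 tall, 108 wide over two small side hooks, dark feet, 44 gap between cheeks open below, two hourglass steel rollers in it, 0.7 kg. Point: 148 above the feet, 18 below the lug's top, 22 above the bridge under the lug. Either way round will do.
- rail_start (a point): On the axis of a sloping greased round bar (mm: 12 diameter, 380 long, 10 degrees, on two posts): middle of the placing zone, 90 from the high end; zone 50 either way. x runs downhill along the bar, y level across, z up square to it. Hanger seated: its x along the bar, lug middle 63 above this axis along z. Rollers centre themselves from 6 off line; let go, it rolls down in a second or two.
- rail_stop (a point): On the same bar's axis near its low end, 259 mm downhill of rail_start, same axes: the face of the rubber pad of the stop plate (72 x 90 mm). A hanger resting against the stop has its lug's middle 42 mm uphill of this point and 63 mm above the bar's axis. A small tray on the wall overhangs this end from 0.41 m up: carry things past it on the robot's side.
- saddle_centre (a point): Bystander, not to be used: centre (47 mm above the bench) of a loose plain aluminium saddle, an upside-down U, 60 x 38 x 97 mm tall, with a small wire ring on top and no rollers, lug or feet. It and the hanger may stand in each other's places.
Not all that is in view belongs to the job. Leave any purple or turquoise look-alike of the part that bears hanger_lug alone.

How it is judged:
On the way, in this order (a step that is already met when the one before it is completed fails the run):
1. the hanger, still held, is down astride the rail in the placing zone near the high end (lug within 12 mm of its seated height) (x of hanger_lug in the frame of rail_start between -0.065 and 0.065 m and y of hanger_lug in the frame of rail_start between -0.015 and 0.015 m and z of hanger_lug in the frame of rail_start between 0.051 and 0.075 m and contact force between the fingers and hanger above 0.5 N), for 0.05 s.
2. the hanger is let go on the rail before it is half-way down (x of hanger_lug in the frame of rail_start below 0.115 m and z of hanger_lug in the frame of rail_start between 0.051 and 0.075 m and contact force between the fingers and hanger below 0.1 N), for 0.05 s.
At the end, for the whole second after the job is handed in: The hanger rests at the low end of the rail, against the stop (lug within 15 mm of its place there along the rail, 20 mm across, 12 mm in height), in line with the rail within about 11 degrees, still and let go; the plain saddle stands where it stood (x of hanger_lug in the frame of rail_stop between -0.057 and -0.027 m and y of hanger_lug in the frame of rail_stop between -0.02 and 0.02 m and z of hanger_lug in the frame of rail_stop between 0.051 and 0.075 m and angle between the x axis of hanger_lug and the x axis of rail_stop, either way round below 0.2 rad and linear speed of hanger below 0.03 m/s); the robot touches nothing.
It fails at once if the robot touches the hanger on the lower half of the rail (it must roll by itself) (x of hanger_lug in the frame of rail_start between 0.125 and 0.3 m and y of hanger_lug in the frame of rail_start between -0.03 and 0.03 m and z of hanger_lug in the frame of rail_start below 0.075 m and contact force between any of the fingers, the arm and hanger above 0.3 N).
It fails at once if the plain saddle is moved by more than 30 mm (distance of saddle_centre from where it was at the start of the episode above 0.03 m).
It also fails if it takes over 40 s, if anything falls off the work surface, if the arm or the gripper's body presses on something with over 40 N, if the wrist force passes 120 N, or if a joint passes its speed limit or range.

## Working session

There is one attempt and no reset: what is moved stays moved. The work goes in short steps, Python scripts to look and compute and a shell command to move; the robot and the scene stay as the last step left them, time stands still between calls to the robot, and variables do not carry over. Pictures are saved under pics/ and viewed, at most 10 in all, crops included, and the job is handed in when it is done.

```bash
ls; mkdir -p pics
cat > h.py <<'E'
import numpy as np, cv2
from scipy.spatial.transform import Rotation as R
from bench import env
def grab(n):
    p,d=env.read_camera(n); c=env.get_calibration(n)
    np.savez(f'{n}.npz',p=p,d=d); return p,d,c
def pts(d,c):
    K=np.array(c['camera_matrix']); v,u=np.mgrid[:d.shape[0],:d.shape[1]]
    P=np.stack([(u-K[0,2])/K[0,0]*d,(v-K[1,2])/K[1,1]*d,d],-1)
    a=np.array(c['attitude']); M=R.from_euler('xyz',a).as_matrix() if a.shape==(3,) else a
    return P@M.T+np.array(c['xyz'])
E
python3 - <<'E'
from h import *
ims=[]
for n in('scene','top'):
    p,d,c=grab(n); print(c); np.save(n+'_P.npy',pts(d,c))
    cv2.imwrite(f'pics/{n}0.png',cv2.resize(p[:,:,::-1],(800,600),interpolation=cv2.INTER_CUBIC))
print(env.get_state(), env.tcp_to_tips)
E
```

```text
pics
{'camera_matrix': array([[471.16129891,   0.        , 257.1486006 ],
       [  0.        , 471.16129891, 197.83379828],
       [  0.        ,   0.        ,   1.        ]]), 'xyz': array([-0.17753773,  0.64992704,  0.64662108]), 'attitude': array([-2.07287438, -0.01243924, -2.42604974])}
{'camera_matrix': array([[427.60862731,   0.        , 258.40020447],
       [  0.        , 427.60862731, 185.60821397],
       [  0.        ,   0.        ,   1.        ]]), 'xyz': array([ 0.23134137, -0.05180628,  1.03797569]), 'attitude': array([-2.93006749, -0.0039047 , -1.67363149])}
{'t': 0.1, 'qpos': array([ 1.12431316,  0.60004647, -0.00252273,  1.60007   ,  0.00181733,
        0.94285926, -0.07977749]), 'qvel': array([-8.27890653e-04, -2.16580506e-03, -1.12469691e-03, -3.76442438e-03,
       -1.77582535e-03, -2.93807602e-04, -4.54549247e-05]), 'joint_torque': array([ 4.88976351e-03, -7.77990317e+01,  1.56974852e+00, -2.58627748e+01,
        1.25824957e-02,  5.49786753e-03, -4.38143763e-05]), 'position': array([ 0.26184147, -0.67560724,  0.22449545]), 'tcp_rot': array([-3.14021975e+00,  1.54549219e-04,  3.69857453e-01]), 'force': array([-0.44700089,  0.50418492,  0.01106307]), 'torque': array([ 0.01397913, -0.01227443,  0.0216161 ]), 'finger_force': 0.0, 'width': 0.08508929048596234} 0.022
```

View pics/scene0.png

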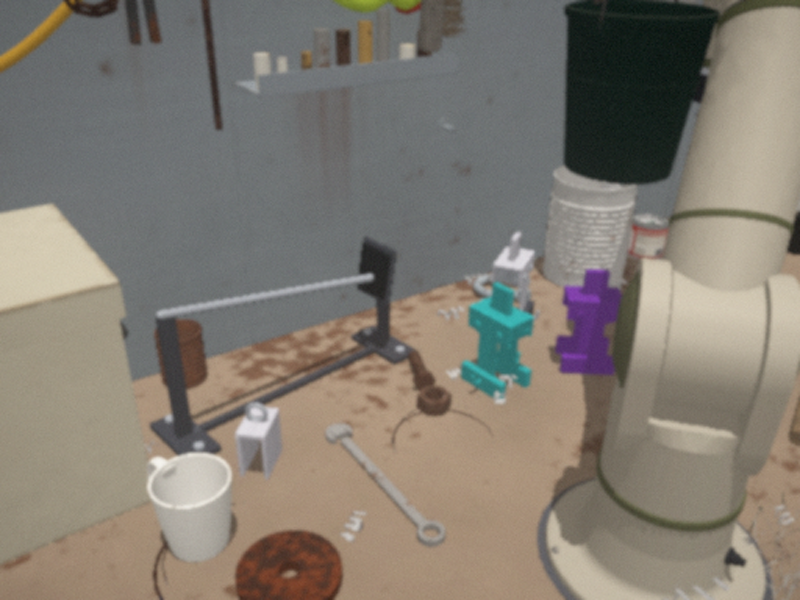

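View pics/top0.png

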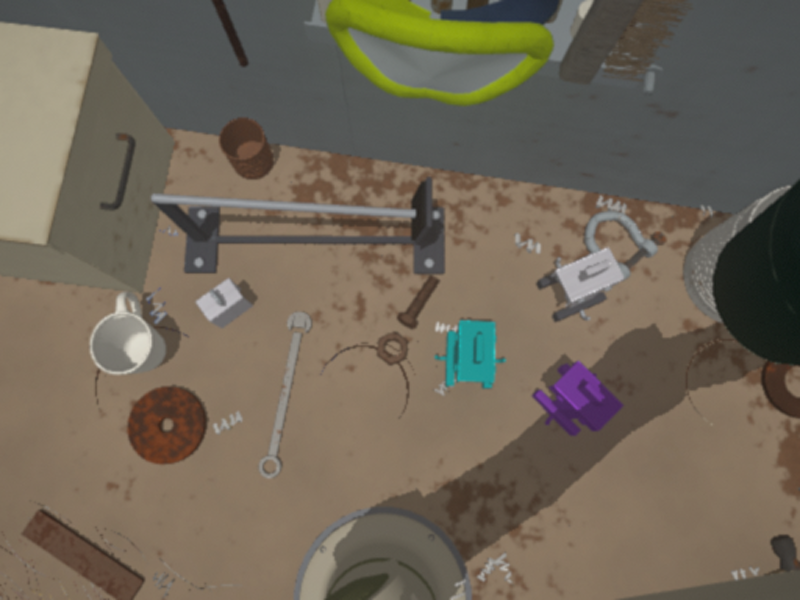

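The scene view shows the white roller hanger at about (513,275) and the plain saddle at (258,440). The stop plate is at the rail's far end, (378,268). In the top view the hanger is at (590,275), with its lug at about (597,270). The rail runs from (155,200) to (415,213), with the stop on the right. Next I measure the lug and the bar.

Run:
```python
from h import *
P=np.load('top_P.npy'); S=np.load('scene_P.npy')
s=0.64
# hanger top view region
r=P[150:210,335:430]; z=r[...,2]
print('heights hist',np.histogram(z[z>0.02],bins=np.arange(0.02,0.26,.02)))
for lo,hi in((.155,.18),(.115,.14),(.135,.18)):
    m=(z>lo)&(z<hi); q=r[m]
    if m.sum()>8:
        (c,sz,a)=cv2.minAreaRect((q[:,:2]*1000).astype(np.float32)); print(lo,m.sum(),c,sz,a,q.mean(0), np.median(q,0))
        w=np.linalg.svd(q[:,:2]-q[:,:2].mean(0),full_matrices=False)[2][0]; print('dir',w,np.degrees(np.arctan2(w[1],w[0])))
# scene view lug
r=S[140:215,300:345]; m=(r[...,2]>.152)&(r[...,2]<.18)&(abs(r[...,1]+.4)<.4); q=r[m]; print('scene lug',m.sum(),q.mean(0) if m.sum() else 0, q.min(0),q.max(0))
# bar, top view
for nm,A,rg in(('top',P,(slice(118,145),slice(98,266))),('scene',S,(slice(172,206),slice(100,240)))):
    r=A[rg]; im=np.load(nm+'.npz')['p'][rg].astype(int)
    m=(im.min(-1)>110)&(r[...,2]>.1)&(r[...,2]<.4); q=r[m]
    med=np.median(q,0); q=q[(abs(q[:,0]-med[0])<.05)]
    for _ in range(4):
        c=q.mean(0); w=np.linalg.svd(q-c,full_matrices=False)[2][0]
        e=np.linalg.norm((q-c)-np.outer((q-c)@w,w),axis=1); q=q[e<max(.006,2*np.median(e))]
    w*=-np.sign(w[2]); t=(q-c)@w
    print(nm,len(q),c,w,'slope',np.degrees(np.arcsin(-w[2])),'yaw',np.degrees(np.arctan2(w[1],w[0])),'hi',c+w*t.min(),'lo',c+w*t.max(),np.ptp(t),'res',np.median(e))
```

```text
heights hist (array([453,  11,   7,  20,  78, 742,  28,  85,   0,   0,   0]), array([0.02, 0.04, 0.06, 0.08, 0.1 , 0.12, 0.14, 0.16, 0.18, 0.2 , 0.22,
       0.24]))
0.155 91 (422.2758483886719, -336.92987060546875) (10.259203910827637, 35.36071014404297) 16.99732780456543 [ 0.42174881 -0.33607024  0.16505434] [ 0.42164051 -0.33574728  0.16543551]
dir [-0.30410103  0.95263979] 107.70408792267204
0.115 751 (422.93243408203125, -338.0283508300781) (50.54617691040039, 85.15747833251953) 17.67049789428711 [ 0.42096591 -0.33588091  0.12641705] [ 0.41885929 -0.33410222  0.1263579 ]
dir [-0.28163547  0.95952148] 106.35783895137052
0.135 120 (422.29071044921875, -336.8334655761719) (10.315454483032227, 35.58390808105469) 17.351224899291992 [ 0.42068145 -0.33461924  0.16024884] [ 0.42039978 -0.33418533  0.16485485]
dir [-0.29204414  0.95640484] 106.9803754020033
scene lug 164 [ 0.35774082 -0.21938753  0.16142317] [ 0.31049354 -0.35594957  0.15203677] [ 0.43016897 -0.15629718  0.16836397]
top 873 [0.55000405 0.07949269 0.17428806] [-0.10438519 -0.97961952 -0.17160808] slope 9.881329221952877 yaw -96.08230784818483 hi [0.56733532 0.2421407  0.20278046] lo [ 0.53078828 -0.10084082  0.14269754] 0.3501170714456797 res 0.003339048528323518
scene 716 [0.54655283 0.0944616  0.17528626] [-0.10363149 -0.97935435 -0.1735672 ] slope 9.995289059156988 yaw -96.04034033970115 hi [0.56273106 0.24735157 0.20238236] lo [ 0.52602651 -0.09951936  0.14090776] 0.3541832719115327 res 0.003303695758557248
```

Run:
```python
from h import *
P=np.load('top_P.npy'); S=np.load('scene_P.npy')
f=lambda A,u0,u1,v0,v1:(A[int(v0*.64):int(v1*.64),int(u0*.64):int(u1*.64)].reshape(-1,3))
for n,A,b in(('bucket top',P,(735,800,200,340)),('bucket scene',S,(580,700,20,160)),('can scene',S,(555,630,190,260)),('can top',P,(695,720,250,300)),('tray',S,(250,450,55,85)),('sling',P,(340,545,10,95)),('cab top face',P,(0,90,40,230)),('handle',P,(100,132,135,208)),('plate',P,(414,432,182,240)),('arm',P,(310,460,510,595))):
    q=f(A,*b); q=q[np.isfinite(q).all(1)]; print(n,np.percentile(q,[3,50,97],axis=0).round(3).tolist())
```

```text
bucket top [[0.293, -0.598, 0.137], [0.352, -0.433, 0.38], [0.496, -0.421, 0.464]]
bucket scene [[0.242, -1.079, 0.243], [0.298, -0.441, 0.411], [0.436, -0.408, 0.503]]
can scene [[0.341, -0.6, 0.067], [0.382, -0.534, 0.135], [0.452, -0.52, 0.2]]
can top [[0.356, -0.532, 0.025], [0.411, -0.524, 0.076], [0.452, -0.439, 0.271]]
tray [[0.556, -0.365, 0.384], [0.618, -0.149, 0.435], [0.712, -0.011, 0.455]]
sling [[0.489, -0.188, 0.173], [0.502, -0.108, 0.582], [0.727, -0.033, 0.627]]
cab top face [[0.51, 0.287, 0.248], [0.618, 0.331, 0.306], [0.735, 0.38, 0.309]]
handle [[0.565, 0.274, 0.127], [0.617, 0.299, 0.196], [0.661, 0.311, 0.226]]
plate [[0.496, -0.123, -0.0], [0.526, -0.11, 0.172], [0.628, -0.098, 0.191]]
arm [[0.023, -0.112, -0.002], [0.08, -0.015, 0.014], [0.125, 0.093, 0.314]]
```

Run:
```python
from h import *
P=np.load('top_P.npy'); S=np.load('scene_P.npy')
for n in('scene','top'):
    c=env.get_calibration(n); M=R.from_euler('xyz',c['attitude']).as_matrix(); p=M.T@(np.array([.262,-.676,.3])-c['xyz']); q=c['camera_matrix']@p; print(n,'tcp px800',q[:2]/q[2]/.64)
from scipy.optimize import least_squares
q=S[6:180,350:450].reshape(-1,3); im=np.load('scene.npz')['p'][6:180,350:450].reshape(-1,3).astype(int)
for z in(.08,.15,.21,.26,.3,.35,.4,.45,.49):
    a=q[(abs(q[:,2]-z)<.012)&(q[:,1]>-.65)&(q[:,1]<-.3)]
    if len(a)<20: print(z,len(a));continue
    s=least_squares(lambda x:np.hypot(a[:,0]-x[0],a[:,1]-x[1])-x[2],[.37,-.53,.1],loss='soft_l1',f_scale=.003)
    print(z,len(a),s.x.round(3),a.min(0).round(3),a.max(0).round(3))
q=P.reshape(-1,3); a=q[(q[:,1]<-.38)&(q[:,2]>.2)&(q[:,0]<.7)]; print(len(a),a.min(0),a.max(0))
```

```text
scene tcp px800 [704.05977032 133.17848013]
top tcp px800 [956.11482876 346.59065821]
0.08 406 [-1171.9    2263.064  2549.15 ] [ 0.338 -0.628  0.068] [ 0.486 -0.516  0.092]
0.15 468 [ 0.33  -0.419  0.139] [ 0.238 -0.649  0.138] [ 0.487 -0.3    0.162]
0.21 172 [-521.679 2324.29  2382.73 ] [ 0.341 -0.649  0.198] [ 0.556 -0.518  0.222]
0.26 434 [ 0.35  -0.531  0.092] [ 0.256 -0.65   0.254] [ 0.561 -0.436  0.272]
0.3 676 [ 0.352 -0.535  0.099] [ 0.254 -0.649  0.288] [ 0.563 -0.43   0.312]
0.35 775 [ 0.364 -0.557  0.126] [ 0.248 -0.649  0.338] [ 0.566 -0.427  0.362]
0.4 876 [ 0.39  -0.596  0.175] [ 0.243 -0.65   0.388] [ 0.569 -0.421  0.412]
0.45 977 [ 0.384 -0.601  0.181] [ 0.24  -0.65   0.438] [ 0.57  -0.416  0.462]
0.49 1161 [ 0.349 -0.526  0.11 ] [ 0.237 -0.649  0.478] [ 0.569 -0.405  0.502]
12308 [ 0.26197582 -0.62548273  0.2000239 ] [ 0.63616426 -0.38001211  0.49073522]
```

```bash
python3 - <<'E'
from h import *
P=np.load('top_P.npy')
im=np.load('top.npz')['p']
for z in(.3,.35,.4,.44,.5):
    a=P[(abs(P[...,2]-z)<.015)&(P[...,1]<-.35)&(P[...,0]<.5)]
    print(z,len(a),a.min(0).round(3) if len(a) else '',a.max(0).round(3) if len(a) else '')
E
cp pics/scene0.png /tmp/; python3 -c "
import cv2;i=cv2.imread('pics/top0.png');cv2.imwrite('pics/crop1.png',cv2.resize(i[120:420,600:800],(500,750))[:600])"
```

```text
0.3 623 [ 0.263 -0.498  0.285] [ 0.434 -0.434  0.315]
0.35 710 [ 0.269 -0.482  0.335] [ 0.437 -0.429  0.365]
0.4 746 [ 0.286 -0.468  0.385] [ 0.435 -0.423  0.415]
0.44 657 [ 0.309 -0.456  0.425] [ 0.428 -0.42   0.455]
0.5 25 [ 0.351 -0.409  0.485] [ 0.37  -0.406  0.491]
```

Run:
```python
from h import *
p=np.load('scene.npz')['p'][0:200,340:512,::-1]
cv2.imwrite('pics/crop2.png',cv2.resize(p,None,fx=3,fy=3,interpolation=cv2.INTER_CUBIC))
S=np.load('scene_P.npy'); print(S[0:9,360:460:6,2].round(2)); print(S[0:9:4,360:460:6,1].round(2))
```

```text
[[0.5  0.49 0.51 0.51 0.51 0.51 0.51 0.51 0.51 0.51 0.51 0.51 0.51 0.5
  0.49 0.52 0.52]
 [0.49 0.51 0.51 0.51 0.51 0.51 0.51 0.51 0.51 0.51 0.51 0.51 0.51 0.49
  0.49 0.51 0.52]
 [0.49 0.51 0.51 0.51 0.51 0.51 0.51 0.51 0.51 0.51 0.51 0.51 0.51 0.51
  0.51 0.51 0.51]
 [0.49 0.51 0.51 0.5  0.5  0.5  0.5  0.5  0.5  0.5  0.51 0.51 0.51 0.51
  0.51 0.51 0.51]
 [0.49 0.51 0.5  0.5  0.5  0.5  0.5  0.5  0.5  0.5  0.5  0.5  0.51 0.51
  0.51 0.51 0.51]
 [0.48 0.65 0.5  0.5  0.5  0.5  0.5  0.5  0.5  0.5  0.5  0.65 0.5  0.65
  0.51 0.51 0.51]
 [0.48 0.51 0.51 0.5  0.5  0.5  0.5  0.5  0.5  0.5  0.5  0.5  0.5  0.5
  0.5  0.51 0.51]
 [0.48 0.51 0.51 0.51 0.49 0.49 0.49 0.49 0.49 0.49 0.5  0.5  0.5  0.5
  0.5  0.51 0.51]
 [0.47 0.51 0.51 0.51 0.51 0.51 0.49 0.49 0.49 0.49 0.49 0.49 0.5  0.5
  0.5  0.5  0.51]]
[[-0.65 -0.68 -0.54 -0.56 -0.58 -0.6  -0.61 -0.62 -0.63 -0.64 -0.64 -0.64
  -0.64 -0.84 -0.87 -0.66 -0.64]
 [-0.65 -0.45 -0.54 -0.56 -0.58 -0.6  -0.61 -0.62 -0.62 -0.63 -0.63 -0.63
  -0.64 -0.64 -0.63 -0.62 -0.64]
 [-0.66 -0.43 -0.42 -0.42 -0.41 -0.42 -0.61 -0.62 -0.62 -0.63 -0.64 -0.64
  -0.63 -0.63 -0.63 -0.61 -0.59]]
```

View pics/crop2.png

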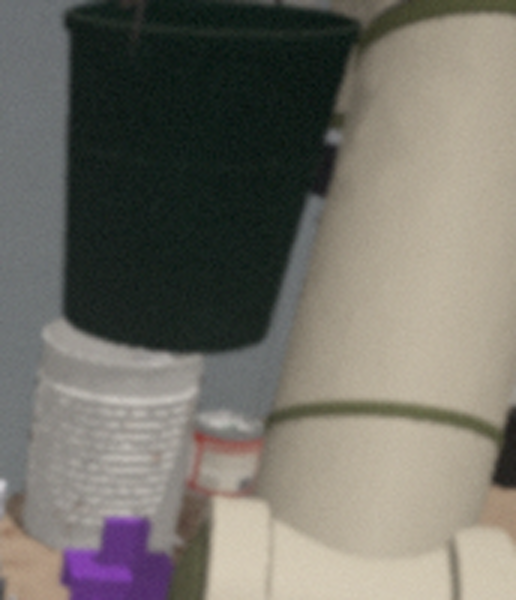

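The rim of the dark bucket is at z≈0.51 and its centre is near (0.35, −0.53), so it blocks the straight path to the hanger. I'll swing away from it, retract, and pass on the robot's side.

```bash
python3 -m pendant '[[-4.5,-1.2,1,0,0,0,100],[-9,-2.4,2,0,0,0,100],[-13.5,-3.5,2.5,0,0,0,100],[-13.5,-3.5,2.5,0,0,0,100],[-13.5,-3.5,2.5,0,0,0,100]]' && python3 -m pendant '[[-1,5,0,0,0,0,100],[-2,10,0,0,0,0,100],[-3,15,0,0,0,0,100],[-4,20,0,0,0,0,100],[-4.5,26,0,0,0,0,100]]'; python3 -c "
from bench import env;print(env.get_state())"
```

```text
t: 0.6
position: [0.1251, -0.7111, 0.2501]
tcp_rot: [-3.141, 0.0, 0.367]
force: [0.6, -0.4, -0.1]
width: 0.0855
finger_force: 0.0
t: 1.1
position: [0.084, -0.4625, 0.2499]
tcp_rot: [-3.141, -0.0, 0.372]
force: [0.3, -0.4, 0.2]
width: 0.0848
finger_force: 0.0
{'t': 1.1, 'qpos': array([ 1.29006359,  0.26278296, -0.02447257,  2.13548875,  0.00885696,
        0.74400739,  0.06093029]), 'qvel': array([-0.15080126, -0.61600319, -0.07598755,  0.98153621,  0.00918735,
       -0.37464819, -0.22832106]), 'joint_torque': array([  2.45767817, -40.0972724 ,   1.59621835, -23.82475555,
         0.08619566,   0.62393881,   0.52630708]), 'position': array([ 0.08404195, -0.46249071,  0.24990966]), 'tcp_rot': array([-3.14102638e+00, -3.97427451e-04,  3.71816012e-01]), 'force': array([ 0.33491698, -0.35918349,  0.23638381]), 'torque': array([-0.04502942, -0.06238405, -0.00961718]), 'finger_force': 0.0, 'width': 0.08478669969848664}
```

```bash
python3 -m pendant '[[3.5,0.5,0,0,0,8,100],[7,2,0,0,0,16,100],[11,4.3,0,0,0,24,100],[15,6.5,0,0,0,32,100],[19,9.5,0,0,0,40,100]]' && python3 -m pendant '[[4,3.5,0,0,0,8.5,100],[8,7.3,0,0,0,17,100],[8,7.3,0,0,0,25.5,100],[8,7.3,0,0,0,34,100],[8,7.3,0,0,0,42.5,100]]'
python3 - <<'E'
from h import *
s=env.get_state(); print(s['qpos'],s['position'],s['tcp_rot'])
p,d,c=grab('top'); P=pts(d,c); cv2.imwrite('pics/top1.png',cv2.resize(p[:,:,::-1],(640,480)))
E
```

```text
t: 1.6
position: [0.276, -0.3685, 0.2503]
tcp_rot: [3.141, -0.0, 1.075]
force: [1.0, -0.9, -0.5]
width: 0.0851
finger_force: 0.0
t: 2.1
position: [0.3548, -0.2949, 0.2501]
tcp_rot: [3.141, -0.001, 1.821]
force: [-0.3, -0.1, -0.6]
width: 0.0853
finger_force: 0.0
[ 0.95135693  0.28227346 -0.47465961  2.13192429  0.18362402  0.76603072
  0.60966027] [ 0.35475428 -0.29491358  0.25009856] [ 3.14135919e+00 -7.62788387e-04  1.82063190e+00]
```

View pics/top1.png

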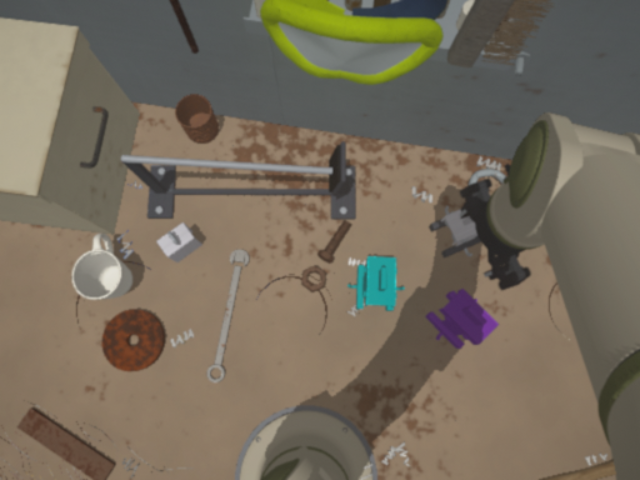

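Nothing was touched. The gripper is beside the hanger, at about (490,225) in this view. Next I move over the lug.

```bash
python3 -m pendant '[[3.5,-2.7,0,0,0,3,100],[7,-5.4,0,0,0,3,100],[7,-5.4,-3,0,0,3,100],[7,-5.4,-5,0,0,3,100],[7,-5.4,-5,0,0,3,100]]'
python3 - <<'E'
from h import *
s=env.get_state(); print(s['position'],s['tcp_rot'],s['force'])
p,d,c=grab('scene'); P=pts(d,c); cv2.imwrite('pics/sc1.png',cv2.resize(p[60:260,230:430,::-1],(600,600),interpolation=cv2.INTER_CUBIC))
E
```

```text
t: 2.65
position: [0.4228, -0.3492, 0.1977]
tcp_rot: [-3.139, -0.005, 1.862]
force: [-0.0, -0.6, -0.7]
width: 0.0849
finger_force: 0.0
[ 0.42277732 -0.3491623   0.19765939] [-3.13913567 -0.00456326  1.86157595] [-0.00541917 -0.64332567 -0.70761168]
```

View pics/sc1.png

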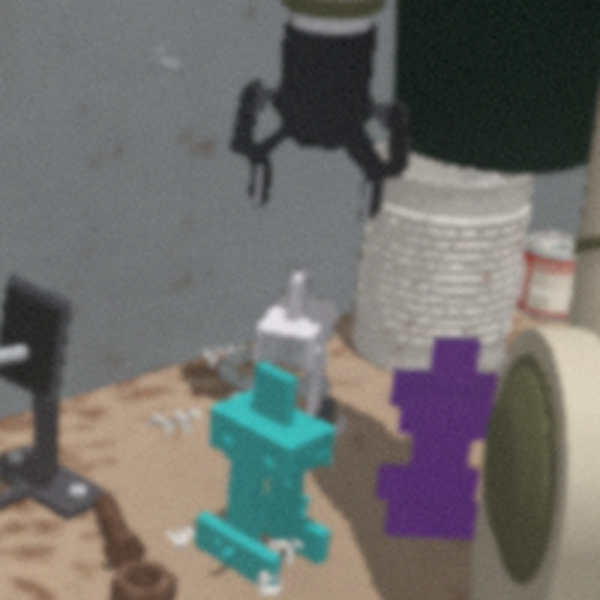

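The open fingers are above the lug but sit a little to its right: the fingertips are at (262,205) and (370,215), the lug top at (298,270). I'll check the measured pose, which lags by 12 mm in y.

```bash
python3 -m pendant '[[0,0,0,0,0,0,100],[0,0,0,0,0,0,100]]'
python3 - <<'E'
from h import *
s=env.get_state(); print(s['position'],s['tcp_rot'],s['qpos'])
p,d,c=grab('scene'); P=pts(d,c); im=p.astype(int)
sub=lambda u0,u1,v0,v1:(P[60+v0//3:60+v1//3,230+u0//3:230+u1//3],im[60+v0//3:60+v1//3,230+u0//3:230+u1//3])
for b in((245,275,150,215),(355,390,170,225),(285,375,60,130)):
    q,i=sub(*b); m=i.max(-1)<70; q=q[m]; q=q[np.hypot(q[:,0]-.42,q[:,1]+.34)<.12]; print(len(q),np.median(q,0).round(4),q.min(0).round(3),q.max(0).round(3))
q,i=sub(285,312,262,312); m=(q[...,2]>.145)&(q[...,2]<.18); q=q[m]; q=q[np.hypot(q[:,0]-.42,q[:,1]+.34)<.08]; print('lug',len(q),np.median(q,0).round(4),q.min(0).round(3),q.max(0).round(3))
E
```

```text
t: 2.9
position: [0.424, -0.3511, 0.2015]
tcp_rot: [3.14, 0.002, 1.862]
force: [-0.6, 0.2, 0.6]
width: 0.0849
finger_force: 0.0
[ 0.42396114 -0.3510649   0.20152539] [3.14048119e+00 1.55335665e-03 1.86181524e+00] [ 0.90069379  0.45076315 -0.43330302  2.00771017  0.2760168   0.73723253
  0.59078648]
45 [ 0.4634 -0.3303  0.2581] [ 0.459 -0.343  0.226] [ 0.481 -0.324  0.268]
42 [ 0.3691 -0.3595  0.257 ] [ 0.362 -0.364  0.233] [ 0.377 -0.351  0.267]
655 [ 0.4081 -0.3375  0.3233] [ 0.38  -0.375  0.292] [ 0.452 -0.311  0.358]
lug 69 [ 0.4161 -0.3288  0.16  ] [ 0.41  -0.358  0.145] [ 0.431 -0.318  0.169]
```

```bash
python3 -m pendant '[[-0.2,1.4,0,0,0,0.5,100],[-0.2,1.4,-1.5,0,0,0.5,100],[-0.2,1.4,-3.2,0,0,0.5,100],[-0.2,1.4,-4.7,0,0,0.5,100],[-0.2,1.4,-4.7,0,0,0.5,100]]' && python3 -m pendant '[[0,0,0,0,0,0,0],[0,0,0,0,0,0,0],[0,0,0,0,0,0,0],[0,0,0,0,0,0,0],[0,0,0,0,0,0,0]]' 60
```

```text
t: 3.45
position: [0.4204, -0.3357, 0.1523]
tcp_rot: [-3.14, -0.002, 1.872]
force: [0.1, -0.2, -1.2]
width: 0.0856
finger_force: 0.0
t: 3.95
position: [0.4214, -0.3372, 0.1536]
tcp_rot: [3.141, 0.0, 1.871]
force: [-0.2, 0.3, 0.2]
width: 0.0123
finger_force: 0.0
```

```bash
python3 -m pendant '[[0,0,0,0,0,0,0],[0,0,0,0,0,0,0],[0,0,0,0,0,0,0]]' 60;  python3 -m pendant '[[0,0,1,0,0,0,0],[0,0,3,0,0,0,0],[0,0,3,0,0,0,0],[0,0,3,0,0,0,0]]'
```

```text
t: 4.25
position: [0.4219, -0.3372, 0.1537]
tcp_rot: [3.141, 0.001, 1.871]
force: [1.0, 1.2, 5.6]
width: 0.0077
finger_force: 59.4
t: 4.65
position: [0.421, -0.3372, 0.1831]
tcp_rot: [3.142, 0.0, 1.87]
force: [0.3, 0.1, -6.2]
width: 0.0079
finger_force: 59.1
```

Run:
```python
from h import *
P=np.load('top_P.npy'); im=np.load('top.npz')['p']
h=cv2.cvtColor(im,cv2.COLOR_RGB2HSV)
for n,lo,hi in(('yel',(25,120,80),(45,255,255)),('turq',(80,120,60),(95,255,255)),('purp',(130,120,40),(155,255,255))):
    q=P[cv2.inRange(h,lo,hi)>0]; print(n,len(q),np.percentile(q,[1,50,99],axis=0).round(3).tolist())
    if n=='yel':
        for y in np.arange(-.25,.05,.03):
            a=q[abs(q[:,1]-y)<.015]; 
            if len(a): print(y.round(2),np.percentile(a[:,0],2).round(3),np.percentile(a[:,2],[2,50,98]).round(3))
S=np.load('scene_P.npy'); im=np.load('scene.npz')['p']; h=cv2.cvtColor(im,cv2.COLOR_RGB2HSV)
q=S[:15][cv2.inRange(h,(25,120,80),(45,255,255))[:15]>0]; print(len(q),q.min(0),q.max(0))
```

```text
yel 4424 [[0.487, -0.189, 0.539], [0.501, -0.101, 0.61], [0.555, -0.03, 0.628]]
-0.19 0.495 [0.558 0.587 0.607]
-0.16 0.489 [0.542 0.608 0.621]
-0.13 0.487 [0.539 0.621 0.627]
-0.1 0.489 [0.545 0.623 0.628]
-0.07 0.498 [0.538 0.617 0.626]
-0.04 0.231 [0.546 0.59  1.038]
turq 1185 [[0.288, -0.194, 0.021], [0.33, -0.159, 0.126], [0.374, -0.126, 0.168]]
purp 1313 [[0.211, -0.345, 0.018], [0.25, -0.299, 0.126], [0.301, -0.26, 0.168]]
244 [-0.17753773 -0.25509147  0.5113656 ] [0.61680956 0.64992704 0.64662108]
```

```bash
python3 -m pendant '[[0,0,4,0,0,0,0],[0,0,8,0,0,0,0],[0,0,12,0,0,0,0],[-1.5,1.5,17,0,0,0,0],[-3,3,17.5,0,0,0,0]]' && python3 -m pendant '[[-3,4,0.5,0,0,-4,0],[-4,6,0.5,0,0,-8,0],[-4,6,0.5,0,0,-8,0]]'
python3 - <<'E'
from h import *
s=env.get_state(); print(s['position'],s['qpos'])
P0=np.load('top_P.npy')
p,d,c=grab('top'); P=pts(d,c); t=s['position']
m=(np.linalg.norm(P-P0,axis=-1)>.05)&(P[...,2]>.3); q=P[m]
for lo in np.arange(.35,1,.05):
    a=q[(q[:,2]>lo)&(q[:,2]<lo+.05)]
    if len(a)>5: print(lo.round(2),len(a),np.percentile(a,[1,99],axis=0).round(3)[:,:2].tolist())
cv2.imwrite('pics/top2.png',cv2.resize(p[:,:,::-1],(640,480)))
E
```

```text
t: 5.15
position: [0.3925, -0.3075, 0.3616]
tcp_rot: [3.139, 0.004, 1.87]
force: [1.7, 0.3, -7.6]
width: 0.0078
finger_force: 59.9
t: 5.45
position: [0.3481, -0.2436, 0.3623]
tcp_rot: [-3.138, -0.002, 1.73]
force: [-0.3, -0.5, -6.3]
width: 0.0076
finger_force: 58.4
[ 0.34811965 -0.24364119  0.36231827] [ 0.95519433  0.10283141 -0.52201813  2.03135526  0.06069833  1.02628587
  0.56343278]
0.35 205 [[0.331, -0.464], [0.629, -0.224]]
0.4 432 [[0.296, -0.362], [0.63, -0.224]]
0.45 685 [[0.287, -0.264], [0.41, -0.222]]
0.5 730 [[0.312, -0.25], [0.375, -0.206]]
0.55 788 [[0.312, -0.233], [0.535, -0.072]]
0.6 187 [[0.338, -0.216], [0.532, -0.044]]
0.65 710 [[0.303, -0.219], [0.408, -0.175]]
0.7 5438 [[0.282, -0.261], [0.401, -0.167]]
0.75 11921 [[0.208, -0.236], [0.357, -0.135]]
0.8 15805 [[0.179, -0.195], [0.269, -0.122]]
0.85 1142 [[0.181, -0.154], [0.195, -0.134]]
```

View pics/top2.png

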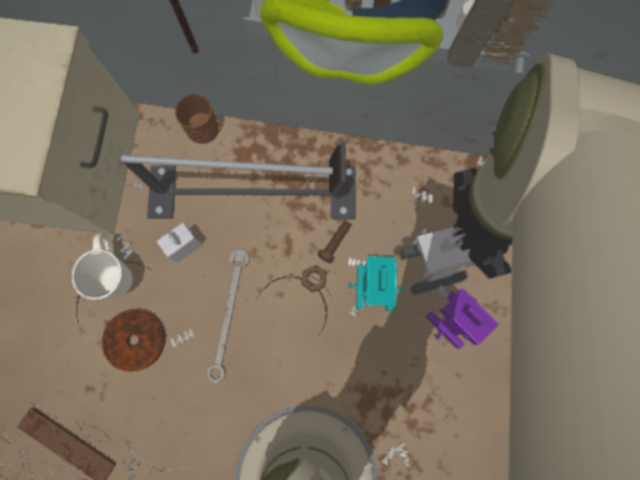

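The hanger is held level by its lug, at about (440,250). I'll pass the yellow sling on the robot's side at small reach.

```bash
python3 -m pendant '[[1.2,4.2,0,0,0,-3,0],[2.2,8.7,0,0,0,-6,0],[3.2,13.5,0,0,0,-9,0],[4.2,18.2,0,0,0,-12,0],[5.2,22.8,0,0,0,-15,0]]' && python3 -m pendant '[[1,4.5,0,0,0,0,0],[2.5,9,0,0,0,0,0],[5,13,0,0,0,0,0],[5,13,0,0,0,0,0],[5,13,0,0,0,0,0]]'; python3 -c "
from bench import env;print(env.get_state()['qpos'])"
```

```text
t: 6.0
position: [0.4035, -0.0175, 0.3627]
tcp_rot: [-3.141, -0.0, 1.467]
force: [1.3, -0.4, -6.2]
width: 0.0077
finger_force: 58.3
t: 6.5
position: [0.4542, 0.1122, 0.3623]
tcp_rot: [-3.14, -0.001, 1.472]
force: [-0.4, -2.5, -6.7]
width: 0.0077
finger_force: 58.3
[ 0.33697332  0.21113523 -0.83037817  1.9473059   0.17639747  1.05763046
 -0.66788633]
```

```bash
python3 -m pendant '[[0,0.5,2,5,-0.5,0,0],[3,0.7,2,9.94,-1.05,0,0],[7,1,2,9.94,-1.05,0,0],[10.1,1.2,2,9.94,-1.05,0,0],[10.1,1.2,2,9.94,-1.05,0,0]]' && python3 -m pendant '[[0,0,0,0,0,0,0],[0,0,0,0,0,0,0]]'
python3 - <<'E'
from h import *
s=env.get_state(); print(s['qpos'])
M=R.from_euler('xyz',s['tcp_rot']).as_matrix(); print(s['position'],M.T.round(3))
o=[]
for n in('scene','top'):
    p,d,c=grab(n); np.save(n+'_P2.npy',pts(d,c)); o.append(p[40:240,60:310] if n=='scene' else p[60:260,60:310])
cv2.imwrite('pics/place.png',cv2.resize(np.hstack(o)[:,:,::-1],(800,320)))
E
```

```text
t: 7.0
position: [0.5585, 0.1203, 0.3818]
tcp_rot: [3.141, -0.175, 1.465]
force: [1.0, 1.5, -5.7]
width: 0.0072
finger_force: 58.8
t: 7.2
position: [0.5529, 0.1219, 0.3823]
tcp_rot: [-3.139, -0.173, 1.469]
force: [-1.3, 0.6, -5.9]
width: 0.0072
finger_force: 58.8
[ 0.3884308   0.3325616  -0.81556082  1.76754631  0.09927739  1.06249458
 -0.53605758]
[0.55294329 0.12194159 0.38226914] [[ 0.1    0.98   0.172]
 [ 0.995 -0.102 -0.002]
 [ 0.015  0.171 -0.985]]
```

View pics/place.png

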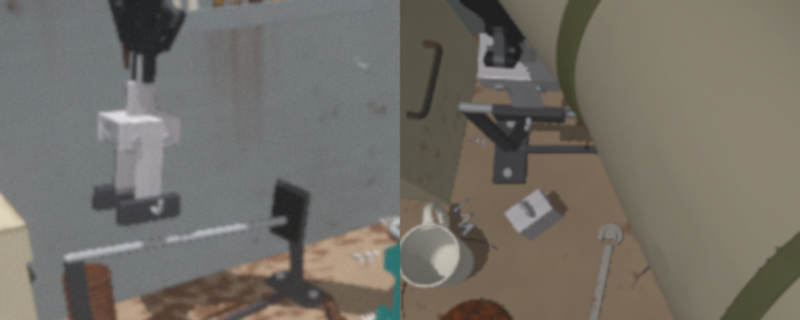

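The hanger hangs above the bar, tilted parallel to it, with its feet clear: left half, hanger (140,150), bar from (70,258) to (285,222). Next I lower it square to the bar.

```bash
python3 -m pendant '[[0.2,0,0,0,0,0,0],[0.26,0.6,-3.3,0,0,0,0],[0.32,1.15,-6.6,0,0,0,0],[0.38,1.73,-9.85,0,0,0,0],[0.38,1.73,-9.85,0,0,0,0]]' && python3 -m pendant '[[0,0.2,-1.2,0,0,0,0],[0,0.4,-2.3,0,0,0,0],[0,0.4,-2.3,0,0,0,0],[0,0.4,-2.3,0,0,0,0]]'
python3 - <<'E'
from h import *
s=env.get_state(); w=np.array([-.1039,-.979,-.1736]);n=np.array([-.0183,-.1727,.985]);l=np.cross(n,w)
M=R.from_euler('xyz',s['tcp_rot']).as_matrix(); q=s['position']+.0057*M[:,2]-np.array([.5585,.155,.1835]); print(q@w,q@l,q@n,s['force'])
E
```

```text
t: 7.8
position: [0.5558, 0.1398, 0.2814]
tcp_rot: [-3.136, -0.173, 1.47]
force: [-0.3, -0.9, -5.8]
width: 0.0077
finger_force: 59.6
t: 8.2
position: [0.5582, 0.1442, 0.2623]
tcp_rot: [3.141, -0.174, 1.469]
force: [-1.2, -0.5, -5.9]
width: 0.0075
finger_force: 59.6
-0.0030638235630248804 0.0008768438635179612 0.07378145309966708 [-1.21385133 -0.48287336 -5.92746568]
```

```bash
python3 -m pendant '[[0,0.07,-0.4,0,0,0,0],[0,0.14,-0.8,0,0,0,0],[0,0.14,-0.8,0,0,0,0]]' && python3 -m pendant '[[0,0.03,-0.15,0,0,0,0],[0,0.05,-0.3,0,0,0,0],[0,0.05,-0.3,0,0,0,0],[0,0.05,-0.3,0,0,0,0]]'
python3 - <<'E'
from h import *
s=env.get_state(); w=np.array([-.1039,-.979,-.1736]);n=np.array([-.0183,-.1727,.985]);l=np.cross(n,w)
M=R.from_euler('xyz',s['tcp_rot']).as_matrix(); q=s['position']+.0057*M[:,2]-np.array([.5585,.155,.1835]); print(q@w,q@l,q@n,s['force'],s['torque'])
E
```

```text
t: 8.5
position: [0.5578, 0.1455, 0.2534]
tcp_rot: [3.142, -0.174, 1.469]
force: [-0.2, -0.6, -6.3]
width: 0.0071
finger_force: 59.6
t: 8.9
position: [0.5589, 0.1465, 0.2518]
tcp_rot: [3.139, -0.175, 1.469]
force: [-1.9, -2.8, 5.6]
width: 0.0075
finger_force: 61.1
-0.0035405197476758975 0.0012722001197489655 0.06306858432269044 [-1.87857574 -2.77992953  5.59667045] [-0.40163717  0.4223962   0.01336342]
```

The force has turned from −6 N to +5.6 N at a seated height of 63.1 mm, so both rollers are on the bar. I ease off slightly, hold, then open.

```bash
python3 -m pendant '[[0,0,0.05,0,0,0,0],[0,0,0.05,0,0,0,0],[0,0,0.05,0,0,0,50],[0,0,0.05,0,0,0,100],[0,0,0.05,0,0,0,100]]' && python3 -m pendant '[[0,0,0,0,0,0,100],[0,0,0,0,0,0,100],[0,-0.5,3,0,0,0,100],[0,-1,7,0,0,0,100],[0,-1.5,11,0,0,0,100]]'
python3 - <<'E'
from h import *
p,d,c=grab('scene'); np.save('scene_P3.npy',pts(d,c)); cv2.imwrite('pics/rel.png',cv2.resize(p[20:270,60:310,::-1],(500,500)))
E
```

```text
t: 9.4
position: [0.5581, 0.1462, 0.2511]
tcp_rot: [3.141, -0.175, 1.47]
force: [0.4, 0.3, 0.6]
width: 0.0505
finger_force: 0.0
t: 9.9
position: [0.5577, 0.131, 0.3623]
tcp_rot: [-3.141, -0.175, 1.47]
force: [1.2, -0.2, 0.4]
width: 0.085
finger_force: 0.0
```

View pics/rel.png

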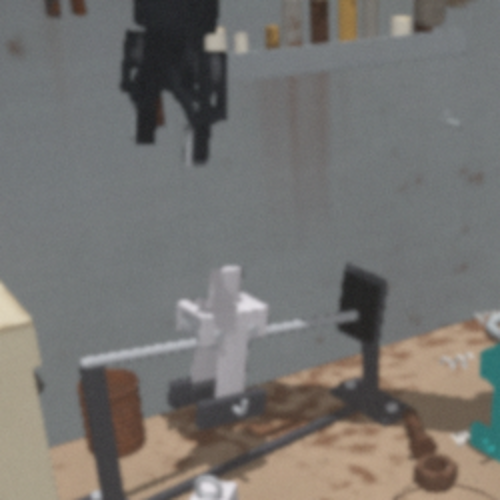

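The hanger sits upright on the bar at (225,330), rolling towards the stop, and the open gripper is well above it. I wait for it to settle.

```bash
W='[[0,0,0,0,0,0,100],[0,0,0,0,0,0,100],[0,0,0,0,0,0,100],[0,0,0,0,0,0,100],[0,0,0,0,0,0,100]]'; python3 -m pendant '[[0,0,0,0,0,0,100],[0,0,0,0,0,0,100],[0,0,0,0,0,0,100],[0,0,0,0,0,0,100],[0,0,0,0,0,0,100]]' >/dev/null; python3 -m pendant '[[0,0,0,0,0,0,100],[0,0,0,0,0,0,100],[0,0,0,0,0,0,100],[0,0,0,0,0,0,100],[0,0,0,0,0,0,100]]'>/dev/null; python3 -m pendant '[[0,0,0,0,0,0,100],[0,0,0,0,0,0,100],[0,0,0,0,0,0,100],[0,0,0,0,0,0,100],[0,0,0,0,0,0,100]]' >/dev/null;python3 -m pendant '[[0,0,0,0,0,0,100],[0,0,0,0,0,0,100],[0,0,0,0,0,0,100],[0,0,0,0,0,0,100],[0,0,0,0,0,0,100]]'
python3 - <<'E'
from h import *
p,d,c=grab('scene'); cv2.imwrite('pics/end.png',cv2.resize(p[20:300,60:310,::-1],(500,560)))
E
```

```text
t: 11.95
position: [0.5581, 0.1311, 0.3613]
tcp_rot: [3.141, -0.174, 1.469]
force: [0.3, -0.0, 0.1]
width: 0.0853
finger_force: 0.0
```

View pics/end.png

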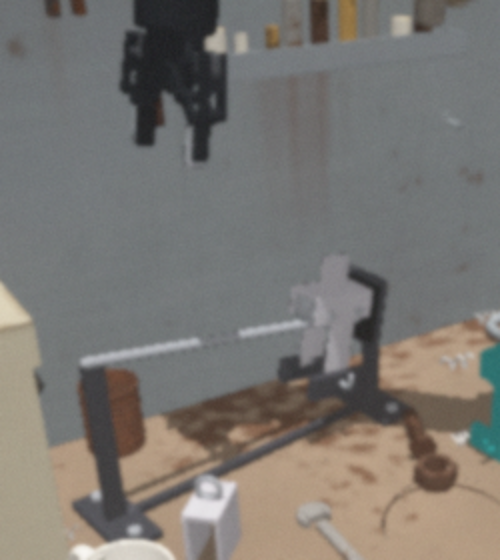

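The hanger rests against the stop at (335,315), the saddle is undisturbed at (210,515), and the arm is clear of everything.

```bash
python3 -m pendant '[[0,0,0,0,0,0,100],[0,0,0,0,0,0,100],[0,0,0,0,0,0,100],[0,0,0,0,0,0,100],[0,0,0,0,0,0,100]]' >/dev/null; python3 -c "
from bench import env;print(env.sign_off())"
```

```text
the job is handed in; nothing more can be done
None
```

The roller hanger was set on the rail near the high end, let go, and rolled down by itself to rest against the stop; the saddle was not touched, and the job is handed in (no verdict was returned).

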